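# Load the coin float into the shop till

## Task

Load the coin float into the cash register: set its mode dial to cash-in, the third click clockwise from the anticlockwise end stop, then press the big drawer key so that the drawer pops out. Lay the square coin tube flat in the empty wide bay at the front of the drawer, let go of it, and push the drawer home until it clicks shut. Leave the dial on the third click and the other things on the counter where they are.

Things in the scene. Friction and masses are not known exactly. Their poses are not given: they have to be found in the camera images.
- till: The cash register, 320 wide, 360 deep, 176 mm high (display, printer: 214). Origin: counter level, middle of its front face. x into the register, y to the operator's left, z up. Front face: drawer opening, above it a lip 74 to 92 mm above the counter, then the keyboard sloping up and away at 32 degrees. The closed drawer's plate stands 12 mm before this face; to push it home lean the tool back toward the robot.
- dial (a joint): Dial angle, rad: 0 at the anticlockwise end stop, growing clockwise as the operator (robot's side) looks at it. Six click places 24 degrees apart: 0, 0.419, 0.838, 1.257 (the third click), 1.676, 2.094. Starts at place 0, 1 or 2. A sprung detent holds each place; about 0.08 N m turns it on to the next; let go within 8 degrees of a place it snaps in.
- dial_grip (a point): On the axis of the mode dial, 17 mm above the keyboard: black bar knob at the keyboard's left. Bar 40 x 10 mm, its top 26 mm above the keyboard, on a disc 48 mm across whose top is 5 mm above it. z: out of the keyboard along the axis, 32 degrees from vertical; x: along the bar to its white-lined end, turning with it; pinch along y. Nothing over 5 mm high within 50 mm. Six dots mark the places.
- key_top (a point): Top centre of the drawer key: the one large key, 32 x 38 mm, alone at the keyboard's right, 11 mm above it. z: out of the keyboard (32 degrees from vertical), x up the slope, y to the operator's left. Pressed along -z it travels 6 mm at up to 5 N; from 3 mm on it frees the drawer. Keypad keys, 5 mm high and fixed, begin 40 mm from its edge.
- drawer (a joint): How far the drawer stands out, m: 0 (to 0.002) latched shut, 0.11 fully popped out. Latched, it cannot be pulled; it has no handle. A spring throws it out with 4 N when shut, 1.8 N when out. Pushing it home takes about 6 to 10 N at the end, where it stops 3 mm beyond 0 and the latch clicks; let go, it comes back to 0.
- drawer_front (a point): Centre of the outer face of the drawer's front plate, moving with it. Plate 308 wide, 72 high, 12 mm thick, lower edge 5 mm above the counter. x into the register (the way to push), y to the operator's left, z up.
- bay (a point): Centre of the floor of the empty wide bay, at the operator's right behind the front plate; moves with the drawer, axes as drawer_front, 55 mm behind the plate's outer face. Inside 86 (x) by 110 mm (y), walls 44 mm above its floor, front plate 64 mm above it; floor 13 mm above the counter. With the drawer out it is 67 mm before the register's front face.
- tube_center (a point): Centre of the coin tube, half-way up: a square clear plastic tube with a stack of coins and a white cap, 60 mm long (x axis), 28 x 28 mm across, lying flat on the counter, about 0.16 kg. Loose.
- sauce_dish: Bystander: white three-compartment sauce dish, 120 x 62 x 22 mm, on the counter. Origin under its centre.
- stamp: Bystander: rubber stamp with a wooden handle, base 52 x 24 mm, 68 mm high. Origin under its centre.
- pen_cup: Bystander: blue cup of pens, 80 mm in diameter, 130 mm high with the pens. Origin under its centre.
- tea_cup: Bystander: small white tea cup, 66 mm in diameter, 52 mm high, standing on the register's flat rear top. Origin under its centre.
Not all that is in view belongs to the job. What is shaped like the part that bears tube_center but red is not meant.

How it is judged:
On the way, in this order (a step that is already met when the one before it is completed fails the run):
1. the mode dial stands on its third click, the drawer still shut (value of joint dial between 1.137 and 1.377 rad and value of joint drawer below 0.004 m), for 0.2 s.
2. the drawer has popped out (value of joint dial between 1.137 and 1.377 rad and value of joint drawer above 0.09 m), for 0.1 s.
3. the coin tube lies flat in the wide bay of the open drawer, let go (x of tube_center in the frame of bay between -0.044 and 0.044 m and y of tube_center in the frame of bay between -0.056 and 0.056 m and z of tube_center in the frame of bay below 0.022 m and value of joint drawer above 0.05 m and contact force between coin_tube and the fingers below 0.1 N), for 0.2 s.
At the end, for the whole second after the job is handed in: The dial rests on its third click (within 0.12 rad), the drawer is latched shut (joint under 4 mm), and the coin tube lies flat and still in the wide bay (its centre inside the bay and less than 22 mm above its floor) (all of step 1 and x of tube_center in the frame of bay between -0.044 and 0.044 m and y of tube_center in the frame of bay between -0.056 and 0.056 m and z of tube_center in the frame of bay below 0.022 m and linear speed of coin_tube below 0.02 m/s); the robot touches nothing.
It fails at once if one of the other things on the counter or on the register is shifted more than 30 mm (distance of any of sauce_dish, stamp, pen_cup, tea_cup from where it was at the start of the episode above 0.03 m).
It also fails if it takes over 72 s, if anything falls off the work surface, if the arm or the gripper's body presses on something with over 40 N, if the wrist force passes 120 N, or if a joint passes its speed limit or range.

## Robot

A 6-joint arm with a two-finger parallel gripper is mounted at the origin on the work surface. World frame = base frame: x ahead of the robot, y to its left, z up, the work surface at z = 0. Lengths are in m, angles in rad, forces in N, time in s.
With the tool pointing down it reaches from about 0.275 to 0.75 m from the base axis. Payload 10.2 kg.
Tool frame: the origin (TCP) lies where the fingers leave the gripper's body, on its centre line; the fingertips stand 73 mm ahead of it and the grasp point (between the pads) lies 54 mm ahead of it; z points along the fingers, x is the direction in which the jaws open and shut, and the axes are right-handed (so a half turn about z gives the same grasp; the last joint's range is limited). The gripper opens to 85 mm and grips with 20 to 120 N. Pads are 22 mm wide; open, the fingers measure 114 mm over their backs; the gripper's body (76 mm by 85 mm) begins 54 mm behind the grasp point. The pads swing forward as they close: fully open they stand 13 mm farther back than shut.
Start: joints at [0.983, 0.313, 1.498, -0, 1.331, -0.223], TCP at [0.187, 0.49, 0.304] pointing down, gripper open.
Joint ranges: [-2.94, 2.94], [-0.97, 2.17], [0.19, 2.56], [-1.23, 4.37], [0.02, 3.11], [-2.88, 2.88]. Speed limits (rad/s): [2.39, 2.39, 3.01, 3.14, 3.14, 3.14].

## Interface

Orientations are given as a unit quaternion [x, y, z, w].
In Python, from station import arm gives the robot as it stands.
- The arm moves only by the shell command python3 -m pendant 'ROWS' [OPENING]. ROWS is text: rows parted by semicolons, each of 6 numbers parted by spaces: the shift along the tool's x, y, z in m, then the turn, a rotation vector about the tool's x, y, z in rad. In form: x y z wx wy wz; .... A call has 1 to 5 rows; each row is the pose to reach, as a shift and turn from the pose commanded when the call began, along the tool's axes at that moment; what a row does not reach only later rows make up. A row lasts 1/10 s, in which the tool goes at most 50 mm and 8.59 degrees, less where a joint would pass 70% of its speed; a pose out of reach is approached as far as the arm can. A call with a gripper value outside its range is refused whole. OPENING is the closure, from 0 (fully open) to 1 (shut), set as the call begins (- or left out, the last holds). The fingers move at their own pace and stop on an object; the grip force is fixed at half the most. Time passes only in rows, so rows that repeat a pose let the fingers close. It gives the time, the measured TCP pose, the force and the opening at its end, in the units of the state.
- arm.sense(): the state, without advancing time (a new reading comes with each control period).
- arm.grab_frame(name): name is "scene" or "top" or "wrist"; returns a dict with "frame" (384x512x3 uint8, red, green, blue), "intrinsics" (3x3 intrinsics, pixels), "dist_coeffs" ([k1, k2, p1, p2, k3] as OpenCV has them; the pictures are not rectified), "rvec" (rotation vector, rad) and "tvec" (3), from world to camera coordinates, as OpenCV has them. Camera axes: x right, y down, z forward; pixel columns grow to the right and rows downward; lengths in m; the calibration is good to about 2 mm. A picture is of the moment at which its call begins. There is no depth.
- arm.finish_job(): hands the job in, once; it reports no verdict.
Trained networks look in the newest picture that a camera, given by its name, has taken for a name from the list of things; names that differ only in an ending like _2 or _b are one class to them, and where a whole thing is asked for, a point or a joint stands for the part that bears it (a point fixed in the world has none). Each returns a list of dicts, best first, with "confidence" (0 to 1); they miss things now and then, are a little off and sometimes report something else, mostly with a low value. They report only what shows in the picture. A call takes as long as a camera call. They do not tell look-alikes from the thing itself.
- arm.spot_in(camera, target): "at" ([column, row] as shares, 0 to 1, of the picture: columns of its width, rows of its height, amid what is visible of it).
- arm.place_of(camera, target): "at" ([column, row] as shares, 0 to 1, of the picture: columns of its width, rows of its height: a listed point, or the origin of a listed thing).
The state is a dict: "t": time; "joint_pos": joint angles; "joint_vel": joint speeds; "joint_torque": joint torques, N m; "position": TCP position; "eef_rot": TCP orientation; "contact_force": force on the tool from outside, world axes, zero at the start; "moment": the same for the moment, N m; "finger_gap": finger opening in m.
Only numpy, scipy, OpenCV 4.12 (cv2) and the standard library are available. Lean on these libraries where they do the work, as an engineer would, in place of code of your own. Each camera call takes 0.05 s, during which the arm holds its last target. There are 200 camera calls.

## Working session

There is one attempt and no reset: what is moved stays moved. The work goes in short steps, Python scripts to look and compute and a shell command to move; the robot and the scene stay as the last step left them, time stands still between calls to the robot, and variables do not carry over. Pictures are saved under pics/ and viewed, about 8 in all and at most 12, crops included, and the job is handed in when it is done.

```bash
mkdir -p pics; ls; cat > h.py <<'E'
import numpy as np, cv2
from scipy.spatial.transform import Rotation as R
from station import arm
def cam(n):
    f=arm.grab_frame(n); f['n']=n
    f['K']=np.array(f['intrinsics'],float); f['D']=np.array(f['dist_coeffs'],float)
    f['Rm']=cv2.Rodrigues(np.array(f['rvec'],float))[0]; f['t']=np.array(f['tvec'],float).ravel()
    return f
def ray(f,at):
    p=np.array([[[at[0]*512,at[1]*384]]],float)
    u=cv2.undistortPoints(p,f['K'],f['D'])[0,0]
    d=f['Rm'].T@np.array([u[0],u[1],1]); return -f['Rm'].T@f['t'], d/np.linalg.norm(d)
def onplane(f,at,z):
    o,d=ray(f,at); return o+d*(z-o[2])/d[2]
def tri(rs):
    A=0;b=0
    for o,d in rs:
        P=np.eye(3)-np.outer(d,d); A=A+P; b=b+P@o
    x=np.linalg.solve(A,b); return x,[float(np.linalg.norm(np.cross(x-o,d))) for o,d in rs]
def proj(f,X):
    return cv2.projectPoints(np.array(X,float).reshape(-1,3),np.array(f['rvec'],float),np.array(f['tvec'],float),f['K'],f['D'])[0].reshape(-1,2)
def save(f,name,crop=None,s=1):
    im=f['frame'][:,:,::-1]
    if crop: x0,y0,x1,y1=crop; im=im[y0:y1,x0:x1]
    cv2.imwrite('pics/'+name,cv2.resize(im,None,fx=s,fy=s,interpolation=cv2.INTER_CUBIC))
def delta(Tpos,Trot):
    """row from current measured pose to target, tool axes"""
    s=arm.sense(); r=R.from_quat(s['eef_rot'])
    return np.round(np.r_[r.inv().apply(np.array(Tpos)-s['position']),(r.inv()*Trot).as_rotvec()],4)
E
python3 - <<'E'
from h import *
s=arm.sense(); print(s)
F={}
for n in('scene','top'):
    F[n]=cam(n); save(F[n],n+'0.png',s=1.5)
for t in ['till','dial_grip','key_top','drawer_front','bay','tube_center','sauce_dish','stamp','pen_cup','tea_cup']:
    L=[]
    for n in F:
        r=arm.place_of(n,t); print(t,n,[(round(a['confidence'],2),np.round(np.array(a['at'])*[512,384],1).tolist()) for a in r[:3]])
        if r:L.append(ray(F[n],r[0]['at']))
    if len(L)==2: x,e=tri(L); print('   ',x.round(4),np.round(e,4))
E
```

```text
pics
{'t': 0.0, 'joint_pos': array([ 9.82581932e-01,  3.13462495e-01,  1.49842990e+00,  1.97636055e-05,
        1.33098551e+00, -2.23398618e-01]), 'joint_vel': array([-0.00036968,  0.00185968, -0.00140486,  0.00092136,  0.00044308,
        0.00011152]), 'joint_torque': array([-6.34415610e-04, -4.12270081e+01, -2.59744442e+01, -2.54200258e-04,
        4.20377110e-03,  3.03721959e-05]), 'position': array([0.18722516, 0.49031145, 0.30333132]), 'eef_rot': array([ 8.23644656e-01,  5.67105870e-01, -6.00438959e-04,  2.29205654e-04]), 'contact_force': array([-0.71835658, -0.23430936, -0.05432735]), 'moment': array([ 0.0095111 , -0.01322866,  0.017106  ]), 'finger_gap': 0.08555419592995588}
till scene [(0.62, [216.4, 209.3])]
till top [(0.83, [278.5, 196.4])]
    [ 0.582  -0.0321  0.0057] [0.001 0.001]
dial_grip scene [(0.78, [241.9, 200.5])]
dial_grip top [(0.71, [253.5, 174.4]), (0.69, [315.1, 183.8])]
    [0.6468 0.0597 0.1497] [0.0015 0.0015]
key_top scene [(0.66, [166.8, 188.0])]
key_top top [(0.65, [315.8, 184.6])]
    [ 0.6136 -0.1503  0.1265] [0.0047 0.0047]
drawer_front scene []
draw
[... 241 characters left out ...]

tube_center top [(0.68, [179.4, 255.6]), (0.68, [175.0, 200.8]), (0.67, [202.3, 206.4])]
    [ 0.3474  0.3657 -0.1406] [0.0005 0.0005]
sauce_dish scene [(0.91, [107.5, 203.8])]
sauce_dish top [(0.94, [362.0, 193.2]), (0.72, [277.2, 198.5])]
    [ 5.962e-01 -3.532e-01  1.000e-04] [0.0009 0.0009]
stamp scene [(0.55, [119.9, 174.9])]
stamp top [(0.44, [361.8, 223.5])]
    [ 0.4815 -0.3537 -0.0041] [0.0027 0.0027]
pen_cup scene [(0.62, [402.5, 239.6])]
pen_cup top [(0.74, [142.8, 182.9]), (0.26, [356.6, 221.7])]
    [0.6309 0.48   0.0186] [0.0024 0.0024]
tea_cup scene [(0.65, [180.9, 226.9])]
tea_cup top [(0.72, [176.5, 227.8]), (0.68, [292.5, 140.1])]
    [0.6169 0.1193 0.2321] [0.2365 0.2365]
```

View pics/top0.png

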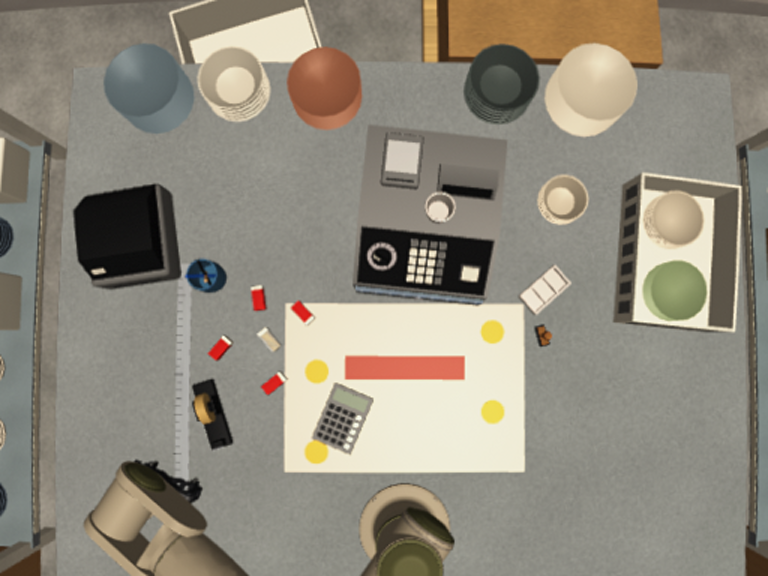

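View pics/scene0.png

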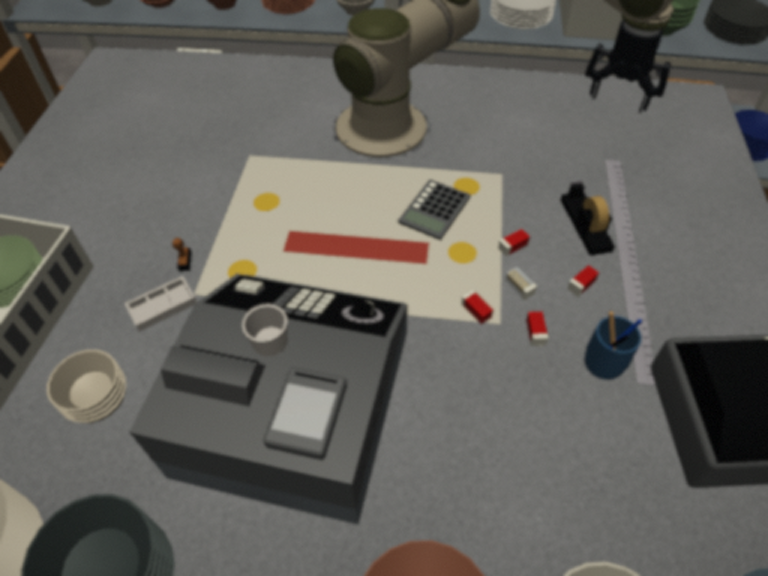

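The top view shows the clear, white-capped tube at (179,226) in 512-px units, and at (347,187) in the scene view. Four red look-alikes lie at (172,199), (202,208), (147,232) and (182,256) in the top view. I choose the clear one. The dial is at (253,171), the key at (313,182), and the till is yawed a few degrees.

```bash
python3 - <<'E'
from h import *
s=arm.sense(); r=R.from_quat(s['eef_rot']); f=cam('wrist')
C=-f['Rm'].T@f['t']; print('cam in tool',r.inv().apply(C-s['position']).round(4)); print('cam axes in tool (cols)\n',(r.inv().as_matrix()@f['Rm'].T).round(3), f['K'][0,0])
print(r.as_matrix().round(3))
F={'top':cam('top'),'scene':cam('scene')}
x,e=tri([ray(F['top'],(178.7/512,226/384)),ray(F['scene'],(347.5/512,187.5/384))]);print(x,e)
print(onplane(F['top'],(178.7/512,226/384),.014))
# desired view pose: camera above keyboard
im=F['top']['frame'][70:210,225:340,::-1]; a=cv2.resize(im,None,fx=4,fy=4,interpolation=cv2.INTER_CUBIC)
b=cv2.resize(F['top']['frame'][190:265,140:210,::-1],None,fx=4,fy=4,interpolation=cv2.INTER_CUBIC)
o=np.zeros((560,460+280,3),np.uint8);o[:,:460]=a;o[:300,460:]=b
cv2.imwrite('pics/c1.png',o)
E
```

```text
cam in tool [-0.001  -0.0792 -0.0702]
cam axes in tool (cols)
 [[ 1.    -0.001 -0.   ]
 [ 0.001  0.951  0.309]
 [ 0.    -0.309  0.951]] 304.9071585104152
[[ 0.357  0.934  0.   ]
 [ 0.934 -0.357  0.   ]
 [ 0.     0.    -1.   ]]
[0.46988596 0.33826173 0.01936735] [0.00034172228828498197, 0.00034172228828495356]
[0.46984899 0.33964364 0.014     ]
```

View pics/c1.png

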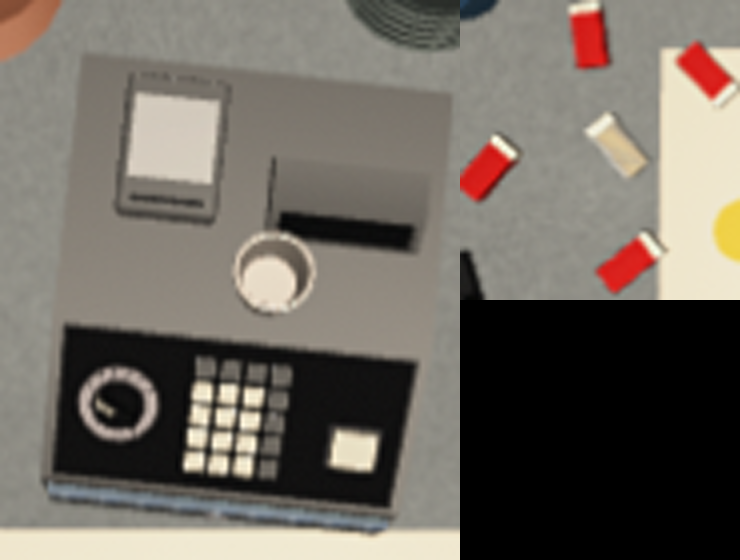

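The crop confirms it: the clear tube with the white cap is the only non-red one, with its cap toward the till's left rear. The register is yawed by about -6°. Next I'll take a close wrist view square to the keyboard.

```bash
cat >> h.py <<'E'
def Rtill(yaw): return R.from_euler('z',yaw)
def Rkey(yaw,spin=0):
    """tool normal to the keyboard; x=left,y=up-slope, spin about tool z"""
    return Rtill(yaw)*R.from_matrix(np.array([[0,1,0],[1,0,0],[0,0,-1]]).T)*R.from_euler('x',np.radians(32))*R.from_euler('z',spin)
E
python3 - <<'E'
from h import *
f=cam('top')
g=lambda x,y:((225+x/4)/512,(70+y/4)/384)
for z,a,b in [(.176,(85,52),(452,93)),(.176,(65,325),(415,362)),(.092,(45,480),(393,512))]:
    A,B=onplane(f,g(*a),z),onplane(f,g(*b),z); d=A-B; print(A.round(3),B.round(3),np.linalg.norm(d).round(3),np.degrees(np.arctan2(-d[0],d[1])).round(2))
yaw=np.radians(-6.2); r=Rkey(yaw); print(r.as_matrix().round(2))
T=np.array([.63,-.045,.135])-.18*r.as_matrix()[:,2]; print(T, delta(T,r))
E
```

```text
[0.958 0.087 0.176] [ 0.925 -0.228  0.176] 0.316 -6.02
[0.721 0.102 0.176] [ 0.691 -0.191  0.176] 0.295 -5.8
[0.598 0.122 0.092] [ 0.571 -0.187  0.092] 0.31 -5.09
[[ 0.11  0.84 -0.53]
 [ 0.99 -0.09  0.06]
 [-0.   -0.53 -0.85]]
[ 0.72482755 -0.05530157  0.28764866] [-0.3181  0.6968  0.0163  0.5554 -0.0717 -0.2499]
```

```bash
sed -i "s/np.radians(32)/np.radians(-32)/" h.py; python3 - <<'E'
from h import *
yaw=np.radians(-5.8); r=Rkey(yaw); print(r.as_matrix().round(2))
T=np.array([.63,-.045,.135])-.18*r.as_matrix()[:,2]; print(T, delta(T,r))
E
```

```text
[[ 0.1   0.84  0.53]
 [ 0.99 -0.09 -0.05]
 [ 0.    0.53 -0.85]]
[ 0.53510284 -0.0353607   0.28764866] [-0.3671  0.5125  0.0163 -0.5552  0.0736 -0.2567]
```

```bash
python3 -m pendant '-0.03 0.04 0 0 0 0; -0.058 0.08 0 0 0 0; -0.086 0.12 0 0 0 0; -0.114 0.16 0 0 0 0; -0.142 0.20 0 0 0 0'
python3 -m pendant '-0.028 0.04 0 0 0 0; -0.056 0.08 0 0 0 0; -0.084 0.12 0 0 0 0; -0.112 0.16 0 0 0 0; -0.14 0.20 0 0 0 0'
python3 - <<'E'
from h import *
r=Rkey(np.radians(-5.8))
T=np.array([.63,-.045,.135])-.18*r.as_matrix()[:,2]; print(delta(T,r))
E
```

```text
t: 1.8
position: [0.3241, 0.2847, 0.3041]
eef_rot: [0.824, 0.567, 0.0, 0.0]
contact_force: [1.1, -0.4, 0.6]
finger_gap: 0.0855
t: 2.3
position: [0.4612, 0.0824, 0.3041]
eef_rot: [0.824, 0.567, 0.0, 0.0]
contact_force: [1.2, 0.8, -0.1]
finger_gap: 0.0852
[-0.0836  0.1111  0.0165 -0.5547  0.0735 -0.257 ]
```

```bash
python3 -m pendant '-0.02 0.027 0.004 -0.135 0.018 -0.06; -0.04 0.055 0.008 -0.27 0.036 -0.12; -0.06 0.083 0.012 -0.40 0.055 -0.19; -0.0836 0.111 0.0165 -0.555 0.0735 -0.257; -0.0836 0.111 0.0165 -0.555 0.0735 -0.257'
python3 -m pendant '0 0 0 0 0 0'
python3 - <<'E'
from h import *
s=arm.sense(); print(s['position'],s['joint_pos'].round(2))
f=cam('wrist'); save(f,'w1.png',s=1.5)
for t in ['dial_grip','key_top','drawer_front','till','bay']:
    for a in arm.place_of('wrist',t)[:2]: print(t,round(a['confidence'],2),(np.array(a['at'])*[512,384]).round(1))
E
```

```text
t: 2.8
position: [0.5344, -0.0363, 0.2863]
eef_rot: [0.713, 0.644, 0.185, 0.206]
contact_force: [0.8, 0.0, -0.5]
finger_gap: 0.0853
t: 2.9
position: [0.5338, -0.0336, 0.2871]
eef_rot: [0.714, 0.644, 0.184, 0.204]
contact_force: [-1.1, 0.8, 0.1]
finger_gap: 0.0857
[ 0.53383318 -0.03362831  0.28708252] [-0.32  0.17  1.81  0.2   0.63 -1.92]
dial_grip 0.67 [378.1 213.1]
key_top 0.6 [146.5 186.2]
drawer_front 0.17 [268.2  63.4]
till 0.57 [270.6  65.1]
```

View pics/w1.png

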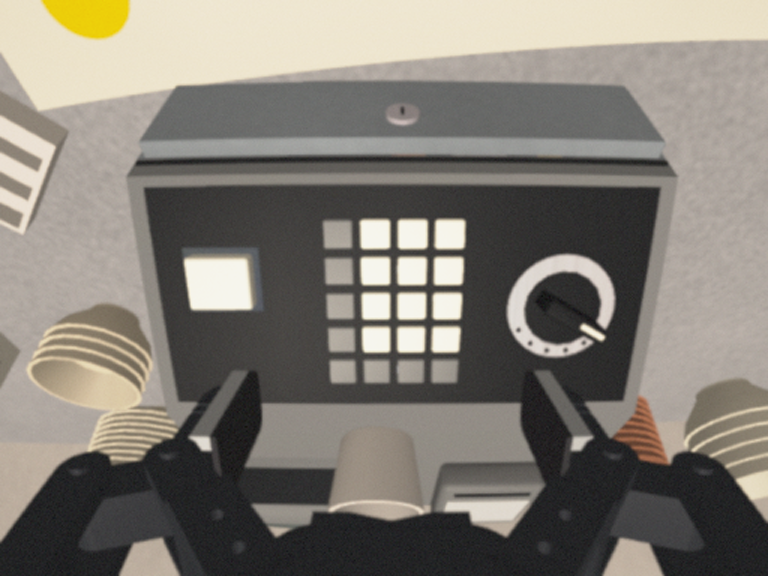

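The wrist view (1.5x) shows the dial ring centred near (560,305), with the white-lined end at (600,337). Dots at about 58°, 82°, 105°, 126° and 149° are visible clockwise beyond it, so the dial stands at place 0 and needs +72°. The drawer key is at (220,282).

```bash
cat > fit.py <<'E'
from h import *
from scipy.optimize import least_squares
def T(p,X): return Rtill(p[2]).apply(np.array(X))+[p[0],p[1],0]
def fit(f,X,px,p0=(.585,-.035,-.1)):
    return least_squares(lambda p:(proj(f,T(p,X))-px).ravel(),p0,loss='soft_l1')
n=np.array([-np.sin(np.radians(32)),0,np.cos(np.radians(32))]); u=np.array([np.cos(np.radians(32)),0,np.sin(np.radians(32))])
def hit(f,px,p,h):
    o,d=ray(f,(px[0]/512,px[1]/384)); Rt=Rtill(p[2]); o=Rt.inv().apply(o-[p[0],p[1],0]); d=Rt.inv().apply(d)
    q=np.array([0,0,.092])+h*n; return o+d*((q-o)@n)/(d@n)   # till frame
E
python3 - <<'E'
from fit import *
f=cam('wrist'); print(f['D'])
X=[(-.012,.154,.005),(-.012,-.154,.005),(-.012,.154,.077),(-.012,-.154,.077),(0,.16,.092),(0,-.16,.092)]
px=np.array([(628,87),(178,88),(661,138),(145,140),(676,177),(130,178)])/1.5
s=fit(f,X,px); p=s.x; print(p,np.degrees(p[2])); print((proj(f,T(p,X))-px).round(1).tolist())
for nm,q,h in [('dial net',(378.1,213.1),.017),('dial ring',(560/1.5,305/1.5),.002),('key net',(146.5,186.2),.011),('key mine',(219/1.5,283/1.5),.011)]:
    a=hit(f,q,p,h); a0=a-h*n; print(nm,a.round(4),'slope pos',((a0-[0,0,.092])@u).round(4),'world',T(p,a).round(4))
# axis->dial angles
for q in [(600,337),(584,343),(566,350),(548,352),(531,345),(518,330)]:
    a=hit(f,np.array(q)/1.5,p,.001 if q[0]<590 else .026)-hit(f,(560/1.5,305/1.5),p,.001); 
    print(q,np.degrees(np.arctan2(a@u,a[1])).round(1))
E
```

```text
[-0.08297059  0.          0.          0.          0.        ]
[ 0.58626691 -0.03080139 -0.09701221] -5.558390122569985
[[-1.9, -0.5], [0.4, -0.7], [4.2, 4.4], [-3.2, 3.6], [1.6, 0.1], [-0.5, 0.1]]
dial net [0.0605 0.0955 0.1498] slope pos 0.0819 world [0.6557 0.0584 0.1498]
dial ring [0.0654 0.0961 0.1352] slope pos 0.0783 world [0.6606 0.0585 0.1352]
key net [ 0.0437 -0.1082  0.1323] slope pos 0.0584 world [ 0.6193 -0.1427  0.1323]
key mine [ 0.0456 -0.1089  0.1335] slope pos 0.0607 world [ 0.6211 -0.1436  0.1335]
(600, 337) 33.1
(584, 343) 54.2
(566, 350) 76.2
(548, 352) 97.2
(531, 345) 120.0
(518, 330) 146.3
```

```bash
cat >> fit.py <<'E'
P=np.array([.5863,-.0308,-.0970])
def dialT(h,spin,pos=.080,y=.0957):
    a=np.array([0,y,.092])+pos*u+h*n; return T(P,a),Rkey(P[2],np.radians(spin))
E
python3 - <<'E'
from fit import *
print(delta(*dialT(.15,120)))
E
```

```text
[1.0280e-01 1.9800e-02 4.3100e-02 1.7000e-03 1.3000e-03 2.0919e+00]
```

```bash
python3 -m pendant '0.03 0.005 0 0 0 0.14; 0.06 0.01 0 0 0 0.28; 0.08 0.015 0 0 0 0.42; 0.103 0.02 0 0 0 0.56; 0.103 0.02 0 0 0 0.70'
python3 -m pendant '0 0 0 0 0 0.14; 0 0 0 0 0 0.28; 0 0 0 0 0 0.42; 0 0 0 0 0 0.56; 0 0 0 0 0 0.70'
python3 -m pendant '0 0 0.01 0 0 0.14; 0 0 0.02 0 0 0.28; 0 0 0.03 0 0 0.42; 0 0 0.043 0 0 0.56; 0 0 0.043 0 0 0.69'
python3 -m pendant '0 0 0 0 0 0'
python3 - <<'E'
from fit import *
s=arm.sense(); print(s['joint_pos'].round(2),delta(*dialT(.15,120)))
f=cam('wrist'); save(f,'w2.png',s=1.25)
q=proj(f,np.array([T(P,np.array([0,.0957,.092])+.08*u+h*n) for h in (0,.017)]))*1.25; print('pred ring,grip',q)
for a in arm.place_of('wrist','dial_grip')[:2]: print(a['confidence'],np.array(a['at'])*[640,480])
E
```

```text
t: 3.75
position: [0.5619, 0.0699, 0.2984]
eef_rot: [0.885, 0.376, 0.242, 0.132]
contact_force: [-0.0, 0.4, -0.2]
finger_gap: 0.0857
t: 4.25
position: [0.5615, 0.0677, 0.298]
eef_rot: [0.96, 0.049, 0.272, 0.042]
contact_force: [-0.0, -0.0, -0.6]
finger_gap: 0.0855
t: 4.75
position: [0.5842, 0.0653, 0.26]
eef_rot: [0.92, -0.279, 0.269, -0.053]
contact_force: [0.3, -0.3, -0.1]
finger_gap: 0.0854
t: 4.85
position: [0.5842, 0.0654, 0.2612]
eef_rot: [0.921, -0.276, 0.27, -0.052]
contact_force: [-0.4, -0.5, 0.9]
finger_gap: 0.0854
[-0.09  0.31  1.69 -0.02  0.58  0.51] [-0.0001 -0.0002 -0.0004  0.0023 -0.0001  0.0378]
pred ring,grip [[324.62943614 248.05013205]
 [324.56384975 258.11628715]]
0.66 [323.904 261.024]
0.45 [252.096 369.12 ]
```

View pics/w2.png

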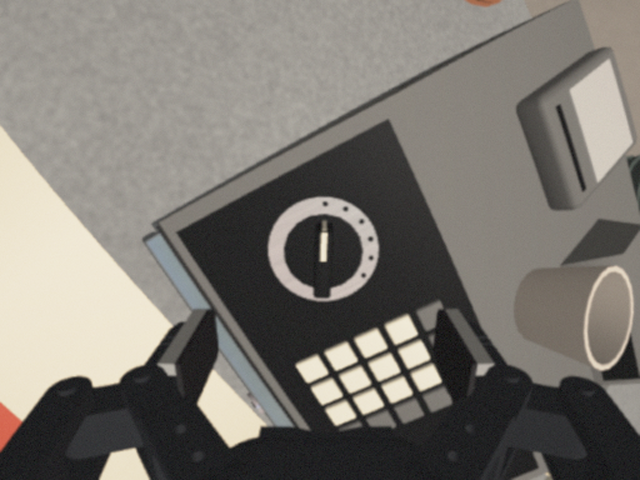

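The ring centre sits at (323,249) against a predicted (324.6,248). The bar is vertical in the picture with its white end up, so it needs only about 0.038 rad of correction. Descending to grip.

```bash
python3 -m pendant '0 0 0.02 0 0 0.038; 0 0.001 0.04 0 0 0.038; 0 0.001 0.06 0 0 0.038; 0 0.001 0.069 0 0 0.038; 0 0.001 0.069 0 0 0.038'
python3 -m pendant '0 0 0 0 0 0; 0 0 0 0 0 0; 0 0 0 0 0 0; 0 0 0 0 0 0; 0 0 0 0 0 0' 1
python3 -m pendant '0 0 0 0 0 0; 0 0 0 0 0 0; 0 0 0 0 0 0' 
python3 - <<'E'
from fit import *
print(delta(*dialT(.081,120)),arm.sense()['contact_force'],arm.sense()['moment'])
f=cam('wrist'); save(f,'w3.png',s=1)
E
```

```text
t: 5.45
position: [0.62, 0.0606, 0.202]
eef_rot: [0.916, -0.293, 0.269, -0.057]
contact_force: [-0.8, 0.1, 0.8]
finger_gap: 0.0854
t: 5.95
position: [0.6198, 0.0607, 0.2029]
eef_rot: [0.915, -0.294, 0.269, -0.057]
contact_force: [-24.0, 16.0, 4.0]
finger_gap: 0.0126
t: 6.25
position: [0.6188, 0.0615, 0.2023]
eef_rot: [0.916, -0.293, 0.268, -0.057]
contact_force: [-12.8, 5.0, 5.4]
finger_gap: 0.0093
[ 0.0011 -0.0014  0.0002  0.0031  0.0028  0.0012] [-12.76437708   4.95789273   5.40098315] [0.68800307 1.34081967 0.33088513]
```

```bash
python3 -m pendant '-0.0015 0 0 0 0 0; -0.0015 0 0 0 0 0'
python3 -m pendant '0 0 0 0 0 0.13; 0 0 0 0 0 0.26; 0 0 0 0 0 0.39; 0 0 0 0 0 0.52; 0 0 0 0 0 0.64'
python3 -m pendant '0 0 0 0 0 0.13; 0 0 0 0 0 0.26; 0 0 0 0 0 0.39; 0 0 0 0 0 0.52; 0 0 0 0 0 0.617'
python3 -m pendant '0 0 0 0 0 0; 0 0 0 0 0 0'
python3 - <<'E'
from fit import *
print(delta(*dialT(.081,192)),arm.sense()['contact_force'],arm.sense()['moment'],arm.sense()['joint_pos'].round(2))
E
```

```text
t: 6.5
position: [0.6186, 0.0616, 0.2022]
eef_rot: [0.916, -0.293, 0.269, -0.057]
contact_force: [-7.6, 1.0, 3.9]
finger_gap: 0.009
t: 7.0
position: [0.6182, 0.0623, 0.2019]
eef_rot: [0.776, -0.569, 0.236, -0.139]
contact_force: [-9.2, 6.4, 6.0]
finger_gap: 0.0084
t: 7.5
position: [0.6181, 0.0632, 0.2018]
eef_rot: [-0.567, 0.777, -0.182, 0.205]
contact_force: [-7.1, 11.8, 4.0]
finger_gap: 0.0089
t: 7.7
position: [0.6181, 0.0631, 0.2018]
eef_rot: [-0.568, 0.776, -0.183, 0.205]
contact_force: [-8.2, 10.8, 3.8]
finger_gap: 0.0086
[ 0.0003 -0.0028  0.0001  0.0027 -0.0006  0.0005] [-8.16836393 10.8391995   3.761275  ] [1.51304634 0.98057202 0.85860342] [-0.08  0.46  1.66 -0.01  0.47  1.8 ]
```

Release, back off and check the dial.

```bash
python3 -m pendant '0 0 0 0 0 0; 0 0 0 0 0 0; 0 0 0 0 0 0; 0 0 0 0 0 0' 0
python3 -m pendant '0 0 -0.03 0 0 0; 0 0 -0.06 0 0 0; 0 0 -0.09 0 0 0; 0 0 -0.09 0 0 0'
python3 - <<'E'
from fit import *
s=arm.sense();print(s['contact_force'],delta(*dialT(.15,192)))
f=cam('wrist'); save(f,'w4.png',s=1)
for t in('dial_grip','key_top'):
  for a in arm.place_of('wrist',t)[:2]: print(t,a['confidence'],np.array(a['at'])*[512,384])
E
```

```text
t: 8.1
position: [0.6191, 0.0612, 0.2021]
eef_rot: [-0.568, 0.776, -0.184, 0.205]
contact_force: [0.8, 0.4, 0.4]
finger_gap: 0.0669
t: 8.5
position: [0.5715, 0.0663, 0.2822]
eef_rot: [-0.567, 0.775, -0.186, 0.207]
contact_force: [1.2, 0.6, 0.4]
finger_gap: 0.0856
[1.19436073 0.63155908 0.37029572] [-0.0004  0.0005  0.0241 -0.0063 -0.0008  0.0004]
dial_grip 0.85 [259.9936 201.9072]
key_top 0.58 [505.1904 168.192 ]
```

View pics/w4.png

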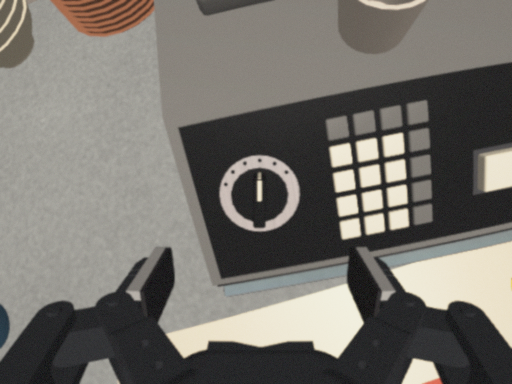

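The white end points at (259,173), in line with the fourth dot at (260,159) of six. That is place 3, the third click. Now the key.

```bash
cat >> fit.py <<'E'
def keyT(d,spin=180,pos=.0597,y=-.1086):
    a=np.array([0,y,.092])+pos*u+(.011+d)*n; return T(P,a),Rkey(P[2],np.radians(spin))
E
python3 - <<'E'
from fit import *
print(delta(*keyT(.073+.06)))
E
```

```text
[ 0.2029 -0.0243  0.0267  0.0009 -0.0025 -0.2094]
```

```bash
python3 -m pendant '0.04 -0.005 0 0 0 -0.1; 0.08 -0.01 0 0 0 -0.209; 0.12 -0.015 0 0 0 -0.209; 0.16 -0.02 0.01 0 0 -0.209; 0.203 -0.024 0.02 0 0 -0.209' 1
python3 -m pendant '0 0 0.007 0 0 0; 0 0 0.007 0 0 0'
python3 - <<'E'
from fit import *
print(delta(*keyT(.073+.06)),delta(*keyT(.073)))
f=cam('wrist'); save(f,'w5.png',s=1)
print(proj(f,keyT(0)[0]))
for a in arm.place_of('wrist','key_top')[:2]:
  q=np.array(a['at'])*[512,384]; h=hit(f,q,P,.011); print(a['confidence'],q,h,(h-.011*n-[0,0,.092])@u)
E
```

```text
t: 9.15
position: [0.5462, -0.1378, 0.2506]
eef_rot: [-0.646, 0.712, -0.204, 0.184]
contact_force: [1.4, 0.7, -0.1]
finger_gap: 0.0121
t: 9.35
position: [0.5499, -0.1371, 0.2438]
eef_rot: [-0.645, 0.713, -0.203, 0.184]
contact_force: [-0.5, -0.2, 0.9]
finger_gap: 0.0001
[-0.0007 -0.0012 -0.0015  0.0038 -0.0019 -0.0028] [-0.0008 -0.0015  0.0585  0.0038 -0.0019 -0.0028]
[[257.49043719 206.5754069 ]]
0.58 [259.7888 207.0912] [ 0.04446096 -0.11022554  0.13275326] 0.05930097219320778
```

```bash
python3 -m pendant '0 0 0.025 0 0 0; 0 0 0.05 0 0 0; 0 0 0.058 0 0 0; 0 0 0.060 0 0 0; 0 0 0.0625 0 0 0'
python3 -m pendant '0 0 0.001 0 0 0; 0 0 0.001 0 0 0'
python3 - <<'E'
from fit import *
f=cam('top'); save(f,'t2.png',crop=(190,60,390,260),s=2.5); print(arm.sense()['contact_force'],delta(*keyT(.073)))
E
```

```text
t: 9.95
position: [0.5831, -0.139, 0.1937]
eef_rot: [-0.646, 0.712, -0.205, 0.185]
contact_force: [-2.9, 2.4, 2.2]
finger_gap: 0.0002
t: 10.15
position: [0.5837, -0.1397, 0.1928]
eef_rot: [-0.646, 0.712, -0.205, 0.185]
contact_force: [0.1, -0.3, -0.4]
finger_gap: 0.0
[ 0.42117257  0.34712041 -0.37984667] [-0.0002  0.0004 -0.0027 -0.0008 -0.0028 -0.    ]
```

View pics/t2.png

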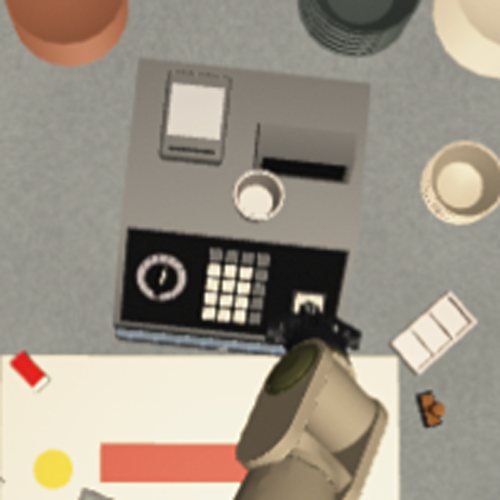

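The drawer is still shut and there is almost no force on the tool, so I press farther.

```bash
python3 -m pendant '0 0 0.001 0 0 0; 0 0 0.002 0 0 0; 0 0 0.002 0 0 0'
python3 -m pendant '0 0 0.001 0 0 0; 0 0 0.002 0 0 0; 0 0 0.002 0 0 0'
python3 - <<'E'
from fit import *
f=cam('top'); 
for a in arm.place_of('top','drawer_front'): print(a['confidence'],onplane(f,a['at'],.041))
print(delta(*keyT(.073)))
E
```

```text
t: 10.5
position: [0.5848, -0.14, 0.1909]
eef_rot: [-0.646, 0.712, -0.205, 0.185]
contact_force: [-2.5, -0.1, 4.6]
finger_gap: -0.0
t: 10.8
position: [0.5851, -0.14, 0.1907]
eef_rot: [-0.646, 0.712, -0.205, 0.184]
contact_force: [-25.3, 2.9, 25.1]
finger_gap: -0.0001
0.8 [ 0.46138059 -0.00799619  0.041     ]
[-0.0002  0.0006 -0.0053 -0.0007 -0.0025  0.001 ]
```

The drawer has popped: drawer_front is at x = 0.461. I back off and head for the tube.

```bash
python3 -m pendant '0 0 -0.04 0 0 0; 0 0 -0.08 0 0 0; 0 0 -0.12 0 0 0; 0 0 -0.12 0 0 0' 0.4
python3 - <<'E'
from fit import *
def down(yaw): c,s=np.cos(yaw),np.sin(yaw); return R.from_matrix(np.array([[c,s,0],[s,-c,0],[0,0,-1]]).T)
open('h.py','a').write('''
def down(yaw):
    c,s=np.cos(yaw),np.sin(yaw); return R.from_matrix(np.array([[c,s,0],[s,-c,0],[0,0,-1]]).T)
''')
s=arm.sense(); print(s['position'],s['joint_pos'].round(2))
print(delta([.48,0.05,.32],down(np.radians(-95.5))))
f=cam('top'); g=f['frame']
for a in arm.place_of('top','bay')[:2]: print('bay',a['confidence'],onplane(f,a['at'],.013))
E
```

```text
t: 11.3
position: [0.522, -0.1337, 0.295]
eef_rot: [-0.645, 0.711, -0.208, 0.185]
contact_force: [0.5, -0.4, -0.7]
finger_gap: 0.0515
[ 0.52199126 -0.1337446   0.29503823] [-0.55  0.17  1.79  0.36  0.7   0.9 ]
[-0.1786  0.0368 -0.0539 -0.565  -0.0058 -0.0013]
bay 0.73 [ 0.50484283 -0.11593422  0.013     ]
```

```bash
python3 -m pendant '-0.04 0.008 -0.012 -0.14 0 0; -0.08 0.016 -0.025 -0.28 0 0; -0.12 0.025 -0.037 -0.42 0 0; -0.178 0.037 -0.054 -0.565 0 0; -0.178 0.037 -0.054 -0.565 0 0'
python3 -m pendant '-0.03 0 0 0 0 -0.14; -0.06 0 0 0 0 -0.28; -0.09 0 0 0 0 -0.42; -0.12 0 0 0 0 -0.56; -0.15 0 0 0 0 -0.70'
python3 -m pendant '0 0 0 0 0 -0.14; 0 0 0 0 0 -0.28; 0 0 0 0 0 -0.42; 0 0 0 0 0 -0.56; 0 0 0 0 0 -0.70'
python3 -m pendant '0 0 0 0 0 -0.14; 0 0 0 0 0 -0.28; 0 0 0 0 0 -0.42; 0 0 0 0 0 -0.56; 0 0 0 0 0 -0.70'
python3 - <<'E'
from fit import *
s=arm.sense(); print(s['position'],s['joint_pos'].round(2))
print(delta([.47,0.339,.21],down(np.radians(135))))
print(delta([.44,0.309,.24],down(np.radians(135))))
E
```

```text
t: 11.9
position: [0.4804, 0.0531, 0.3153]
eef_rot: [-0.673, 0.74, 0.004, -0.005]
contact_force: [0.9, -0.4, -0.7]
finger_gap: 0.0509
t: 12.4
position: [0.4953, 0.1999, 0.3143]
eef_rot: [0.886, -0.463, -0.004, 0.002]
contact_force: [0.8, 0.3, 0.3]
finger_gap: 0.0511
t: 12.9
position: [0.4953, 0.1987, 0.3143]
eef_rot: [0.991, -0.131, -0.004, 0.001]
contact_force: [-0.8, -0.1, 0.4]
finger_gap: 0.0509
t: 13.4
position: [0.4953, 0.1987, 0.3143]
eef_rot: [0.976, 0.217, -0.004, -0.0]
contact_force: [0.2, 0.4, -0.4]
finger_gap: 0.0512
[0.49533658 0.1986559  0.31426991] [ 0.16  0.33  1.45  0.    1.37 -0.28]
[ 0.0373 -0.1376  0.1043 -0.0098  0.0031 -1.9195]
[-0.0029 -0.1232  0.0746 -0.0098  0.0031 -1.9195]
```

```bash
python3 -m pendant '0 -0.03 0.01 0 0 -0.14; 0 -0.06 0.02 0 0 -0.28; 0 -0.09 0.04 0 0 -0.42; 0 -0.123 0.06 0 0 -0.56; 0 -0.123 0.07 0 0 -0.70'
python3 -m pendant '0 0 0 0 0 -0.14; 0 0 0 0 0 -0.28; 0 0 0 0 0 -0.42; 0 0 0 0 0 -0.56; 0 0 0 0 0 -0.70'
python3 -m pendant '0 0 0 0 0 -0.14; 0 0 0 0 0 -0.28; 0 0 0 0 0 -0.42; 0 0 0 0 0 -0.52; 0 0 0 0 0 -0.52'
python3 -m pendant '0 0 0 0 0 0'
python3 - <<'E'
from fit import *
s=arm.sense(); print(s['position'],s['joint_pos'].round(2))
print(delta([.44,0.309,.24],down(np.radians(135))))
f=cam('wrist'); save(f,'w6.png',s=1)
print(proj(f,[.47,.339,.014]))
for a in arm.place_of('wrist','tube_center')[:5]: print(round(a['confidence'],2),(np.array(a['at'])*[512,384]).round(1),onplane(f,a['at'],.014))
E
```

```text
t: 13.9
position: [0.4413, 0.3128, 0.2429]
eef_rot: [0.842, 0.54, -0.005, -0.002]
contact_force: [0.1, -0.6, -0.7]
finger_gap: 0.0508
t: 14.4
position: [0.4433, 0.3103, 0.2445]
eef_rot: [0.607, 0.795, -0.003, -0.003]
contact_force: [0.6, -0.3, -0.5]
finger_gap: 0.0515
t: 14.9
position: [0.4433, 0.3103, 0.2447]
eef_rot: [0.385, 0.923, -0.002, -0.004]
contact_force: [-0.8, 0.2, -0.8]
finger_gap: 0.0514
t: 15.0
position: [0.4432, 0.3104, 0.2453]
eef_rot: [0.386, 0.922, -0.002, -0.003]
contact_force: [0.4, -0.1, 0.1]
finger_gap: 0.051
[0.44319825 0.31040663 0.24526619] [ 0.39  0.4   1.53  0.    1.22 -1.95]
[ 0.0012 -0.0032  0.0053 -0.0068 -0.0047 -0.0082]
[[261.29342244 211.05168111]]
0.89 [326.6 125.5] [0.36109635 0.32178282 0.014     ]
0.79 [261.6 207.5] [0.46692353 0.33639908 0.014     ]
0.76 [160.7 200.3] [0.53583326 0.25453257 0.014     ]
0.71 [347.8 265.3] [0.44843542 0.4566693  0.014     ]
0.56 [215.9 282.3] [0.57018983 0.36372064 0.014     ]
```

View pics/w6.png

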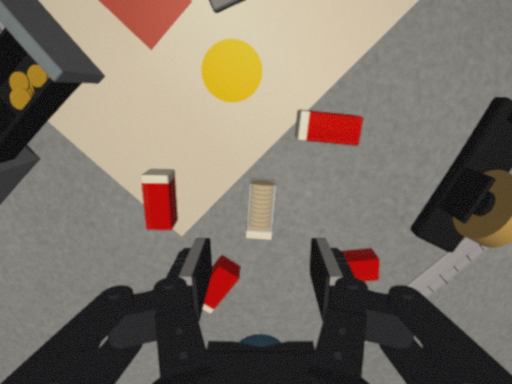

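The clear tube is at (261,210) in the wrist picture, its axis leaning about 3.5° clockwise, with the reds well clear of the fingers. I'll descend and grasp.

```bash
python3 - <<'E'
from fit import *
print(delta([.4685,0.338,.11],down(np.radians(131.5))),delta([.4685,0.338,.077],down(np.radians(131.5))))
E
```

```text
[ 0.0012  0.0382  0.1355 -0.0064 -0.0042  0.0538] [ 0.0011  0.0384  0.1685 -0.0064 -0.0042  0.0538]
```

```bash
python3 -m pendant '0.001 0.012 0.045 -0.006 -0.004 0.054; 0.001 0.024 0.09 -0.006 -0.004 0.054; 0.001 0.038 0.13 -0.006 -0.004 0.054; 0.001 0.0384 0.16 -0.006 -0.004 0.054; 0.001 0.0384 0.1685 -0.006 -0.004 0.054'
python3 -m pendant '0 0 0 0 0 0; 0 0 0 0 0 0; 0 0 0 0 0 0; 0 0 0 0 0 0; 0 0 0 0 0 0' 1
python3 -m pendant '0 0 0 0 0 0; 0 0 0 0 0 0'
python3 -m pendant '0 0 -0.04 0 0 0; 0 0 -0.08 0 0 0; 0 0 -0.12 0 0 0; 0 0 -0.15 0 0 0; 0 0 -0.15 0 0 0'
python3 - <<'E'
from fit import *
f=cam('wrist'); save(f,'w7.png',s=1); s=arm.sense(); print(s['position'],s['joint_pos'].round(2))
f=cam('top'); save(f,'t3.png')
for c in('top','scene'):
  f=cam(c)
  for t in('bay','drawer_front'):
    for a in arm.place_of(c,t)[:2]: 
      w=onplane(f,a['at'],.013 if t=='bay' else .041); print(c,t,round(a['confidence'],2),w.round(4),Rtill(P[2]).inv().apply(w-[P[0],P[1],0]).round(4))
E
```

```text
t: 15.6
position: [0.4673, 0.3376, 0.0743]
eef_rot: [0.41, 0.912, -0.002, -0.002]
contact_force: [-1.1, 0.5, 0.4]
finger_gap: 0.0512
t: 16.1
position: [0.469, 0.3383, 0.0791]
eef_rot: [0.41, 0.912, 0.001, 0.001]
contact_force: [-2.3, -0.8, 7.3]
finger_gap: 0.0266
t: 16.3
position: [0.469, 0.3383, 0.0791]
eef_rot: [0.41, 0.912, 0.001, 0.001]
contact_force: [-1.9, -0.8, 7.3]
finger_gap: 0.0265
t: 16.8
position: [0.4695, 0.3386, 0.2324]
eef_rot: [0.41, 0.912, 0.003, 0.003]
contact_force: [0.5, 0.5, -1.5]
finger_gap: 0.0271
[0.46881282 0.33824902 0.22949391] [ 0.42  0.49  1.44  0.    1.21 -1.87]
top bay 0.94 [ 0.4981 -0.1092  0.013 ] [-0.0802 -0.0866  0.013 ]
top drawer_front 0.76 [ 0.4687 -0.0136  0.041 ] [-0.1187  0.0057  0.041 ]
top drawer_front 0.67 [ 0.4882 -0.3314  0.041 ] [-0.0685 -0.3087  0.041 ]
scene bay 0.94 [ 0.5197 -0.0947  0.013 ] [-0.0601 -0.07    0.013 ]
scene bay 0.66 [0.6263 0.4824 0.013 ] [-0.0099  0.5146  0.013 ]
scene drawer_front 0.71 [ 0.4586 -0.0258  0.041 ] [-0.1276 -0.0074  0.041 ]
scene drawer_front 0.41 [ 0.6149 -0.0195  0.041 ] [0.0273 0.014  0.041 ]
```

```bash
python3 - <<'E'
from fit import *
print(delta([.47,-0.10,.27],down(np.pi/2+P[2])))
E
```

```text
[-3.286e-01 -2.896e-01 -4.300e-02 -1.600e-03  2.000e-04  8.230e-01]
```

```bash
python3 -m pendant '-0.034 -0.03 -0.02 0 0 0; -0.068 -0.06 -0.04 0 0 0; -0.102 -0.09 -0.043 0 0 0; -0.136 -0.12 -0.043 0 0 0; -0.170 -0.15 -0.043 0 0 0'
python3 -m pendant '-0.034 -0.03 0 0 0 0; -0.068 -0.06 0 0 0 0; -0.102 -0.09 0 0 0 0; -0.130 -0.115 0 0 0 0.12; -0.1586 -0.1396 0 0 0 0.25'
python3 -m pendant '0 0 0 0 0 0.14; 0 0 0 0 0 0.28; 0 0 0 0 0 0.42; 0 0 0 0 0 0.573; 0 0 0 0 0 0.573'
python3 -m pendant '0 0 0 0 0 0'
python3 - <<'E'
from fit import *
s=arm.sense(); print(s['position'],s['joint_pos'].round(2),s['finger_gap'])
f=cam('wrist'); save(f,'w8.png',s=1.25)
for t in('bay','drawer_front'):
    for a in arm.place_of('wrist',t)[:2]: 
      w=onplane(f,a['at'],.013 if t=='bay' else .041); print(t,round(a['confidence'],2),np.array(a['at'])*[640,480],w.round(4),Rtill(P[2]).inv().apply(w-[P[0],P[1],0]).round(4))
E
```

```text
t: 17.7
position: [0.4688, 0.1097, 0.2705]
eef_rot: [0.41, 0.912, 0.0, 0.0]
contact_force: [0.5, 0.9, -2.3]
finger_gap: 0.0268
t: 18.2
position: [0.4697, -0.1017, 0.2703]
eef_rot: [0.523, 0.852, 0.0, -0.0]
contact_force: [1.1, 0.1, -1.8]
finger_gap: 0.0271
t: 18.7
position: [0.47, -0.0999, 0.2703]
eef_rot: [0.741, 0.671, -0.0, -0.0]
contact_force: [0.1, -0.5, -0.9]
finger_gap: 0.0265
t: 18.8
position: [0.4701, -0.0999, 0.2704]
eef_rot: [0.739, 0.673, 0.0, -0.0]
contact_force: [0.2, -0.6, -0.9]
finger_gap: 0.0269
[ 0.4700671  -0.09989549  0.27037661] [-0.45  0.25  1.68  0.    1.22 -1.93] 0.026920819901364874
bay 0.8 [320.    254.256] [ 0.5118 -0.1097  0.013 ] [-0.0665 -0.0858  0.013 ]
bay 0.63 [ 71.488 240.624] [ 0.4768 -0.342   0.013 ] [-0.0788 -0.3203  0.013 ]
drawer_front 0.9 [420.608 198.624] [ 0.4617 -0.0231  0.041 ] [-0.1248 -0.0044  0.041 ]
```

View pics/w8.png

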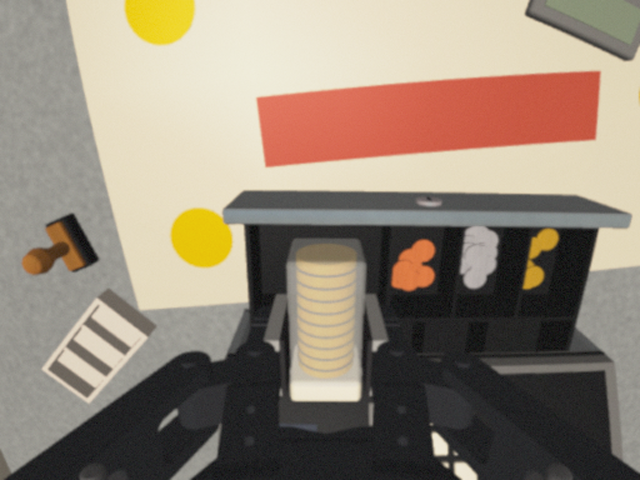

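```bash
python3 - <<'E'
from fit import *
s=arm.sense(); r=R.from_quat(s['eef_rot']); f=cam('wrist')
for q in [(290,240),(365,240),(290,398),(361,398),(300,262),(360,262),(292,375)]:
    w=onplane(f,(q[0]/640,q[1]/480),s['position'][2]-.052); print(q,r.inv().apply(w-s['position']).round(4))
b=T(P,[-.067,-.0858,.013]); print(b)
for h in(.16,.099): print(delta([b[0],b[1],h],down(np.pi/2+P[2])))
E
```

```text
(290, 240) [-0.013  -0.0391  0.052 ]
(365, 240) [ 0.0124 -0.0391  0.052 ]
(290, 398) [-0.0152  0.027   0.052 ]
(361, 398) [0.0131 0.0271 0.052 ]
(300, 262) [-0.0098 -0.0311  0.052 ]
(360, 262) [ 0.0109 -0.0311  0.052 ]
(292, 375) [-0.014   0.0159  0.052 ]
[ 0.5113054  -0.10970786  0.013     ]
[-5.800e-03  4.190e-02  1.106e-01  1.000e-04 -1.000e-04  1.900e-03]
[-5.900e-03  4.190e-02  1.716e-01  1.000e-04 -1.000e-04  1.900e-03]
```

The tube is held squarely and sits about 2 mm toward the robot in the grip. The bay centre is at till (-0.067,-0.086), which agrees with the given geometry, so I lower the tube in.

```bash
python3 -m pendant '-0.003 0.02 0.02 0 0 0; -0.006 0.043 0.04 0 0 0; -0.006 0.043 0.08 0 0 0; -0.006 0.043 0.11 0 0 0; -0.006 0.043 0.13 0 0 0'
python3 -m pendant '0 0 0.015 0 0 0; 0 0 0.03 0 0 0; 0 0 0.037 0 0 0; 0 0 0.041 0 0 0; 0 0 0.041 0 0 0'
python3 -m pendant '0 0 0.003 0 0 0; 0 0 0.005 0 0 0; 0 0 0.005 0 0 0'
```

```text
t: 19.5
position: [0.5117, -0.1097, 0.1383]
eef_rot: [0.74, 0.673, -0.0, -0.001]
contact_force: [-0.4, 0.2, -1.2]
finger_gap: 0.0266
t: 20.0
position: [0.5124, -0.1101, 0.0996]
eef_rot: [0.74, 0.672, 0.0, 0.0]
contact_force: [0.0, -0.6, -1.2]
finger_gap: 0.0266
t: 20.3
position: [0.5124, -0.11, 0.0947]
eef_rot: [0.74, 0.672, 0.0, 0.0]
contact_force: [-0.8, 0.8, -2.5]
finger_gap: 0.027
```

```bash
python3 -m pendant '0 0 0.001 0 0 0; 0 0 0.0025 0 0 0; 0 0 0.0025 0 0 0'
python3 -m pendant '0 0 0 0 0 0; 0 0 0 0 0 0; 0 0 0 0 0 0; 0 0 0 0 0 0' 0.45
python3 -m pendant '0 0 -0.03 0 0 0; 0 0 -0.06 0 0 0; 0 0 -0.10 0 0 0; 0 0 -0.14 0 0 0; 0 0 -0.14 0 0 0'
python3 - <<'E'
from fit import *
s=arm.sense(); print(s['position'],s['contact_force'],s['finger_gap'])
f=cam('wrist'); save(f,'w9.png',s=1.25)
for t,z in(('bay',.013),('drawer_front',.041),('tube_center',.027)):
    for a in arm.place_of('wrist',t)[:2]: 
      w=onplane(f,a['at'],z); print(t,round(a['confidence'],2),(np.array(a['at'])*[640,480]).round(),Rtill(P[2]).inv().apply(w-[P[0],P[1],0]).round(4))
E
```

```text
t: 20.6
position: [0.5124, -0.1101, 0.0921]
eef_rot: [0.741, 0.672, 0.0, 0.0]
contact_force: [-0.2, -0.3, -1.2]
finger_gap: 0.0268
t: 21.0
position: [0.5124, -0.1101, 0.0922]
eef_rot: [0.741, 0.672, 0.0, 0.0]
contact_force: [-0.9, 0.0, -0.6]
finger_gap: 0.0467
t: 21.5
position: [0.5138, -0.1106, 0.2372]
eef_rot: [0.74, 0.672, 0.002, 0.004]
contact_force: [0.3, -0.4, -0.3]
finger_gap: 0.0469
[ 0.51378978 -0.11062029  0.23722254] [ 0.30246479 -0.40784398 -0.32783506] 0.04689091294511807
drawer_front 0.86 [452. 144.] [-0.1235 -0.0012  0.041 ]
tube_center 0.86 [327. 216.] [-0.0687 -0.0872  0.027 ]
```

View pics/w9.png

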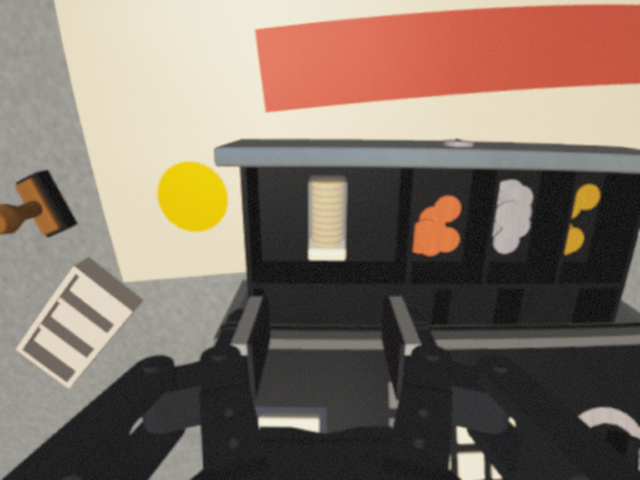

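The released tube lies flat at (327,218), and the network puts it at till (-0.069,-0.087), within 2 mm of the bay centre. Next, close the fingers, lean the tool back 40° and set up in front of the plate.

```bash
cat >> fit.py <<'E'
def pushT(xc,z=.095,tilt=40,y=0.):
    a=np.radians(tilt); r=Rkey(P[2])*R.from_euler('x',np.radians(32-tilt))
    return T(P,[xc-.011*np.cos(a)-.075*np.sin(a),y,z]),r
E
python3 - <<'E'
from fit import *
print(pushT(-.17)[0],pushT(-.17)[1].as_matrix().round(2)); print(delta(*pushT(-.17,z=.22)))
E
```

```text
[ 0.36072981 -0.00885081  0.095     ] [[ 0.1   0.76  0.64]
 [ 1.   -0.07 -0.06]
 [ 0.    0.64 -0.77]]
[ 8.590e-02 -1.602e-01  1.120e-02 -7.002e-01 -9.000e-04 -3.000e-04]
```

```bash
python3 -m pendant '0.02 -0.04 0 0 0 0; 0.04 -0.08 0 -0.14 0 0; 0.065 -0.12 0.005 -0.28 0 0; 0.086 -0.16 0.011 -0.42 0 0; 0.086 -0.16 0.011 -0.56 0 0' 1
python3 -m pendant '0 0 0 -0.14 0 0; 0 0 0 -0.14 0 0'
python3 - <<'E'
from fit import *
print(arm.sense()['joint_pos'].round(2),arm.sense()['finger_gap']);print(delta(*pushT(-.17,z=.22)),delta(*pushT(-.17)))
E
```

```text
t: 22.2
position: [0.3569, -0.0062, 0.2185]
eef_rot: [0.711, 0.646, 0.186, 0.204]
contact_force: [1.8, -0.4, 0.1]
finger_gap: 0.0001
t: 22.4
position: [0.3603, -0.0087, 0.22]
eef_rot: [0.696, 0.631, 0.23, 0.254]
contact_force: [-0.1, 0.6, 0.6]
finger_gap: -0.0005
[-0.49 -0.18  2.41  0.79  0.35 -2.64] -0.00048763921836026287
[-0.0001  0.0003  0.0003  0.0024  0.0007 -0.0009] [-0.0001 -0.0803  0.0958  0.0024  0.0007 -0.0009]
```

Joints 3 and 6 are getting near their limits here. I start with a smaller 20° lean and lean back more once farther out.

```bash
sed -i 's/def pushT(xc,z=.095,tilt=40,y=0.):/def pushT(xc,zc=.045,tilt=40,y=0.):/; s/np.cos(a)-.075\*np.sin(a),y,z\]/np.cos(a)-.075*np.sin(a),y,zc-.011*np.sin(a)+.075*np.cos(a)]/' fit.py
python3 - <<'E'
from fit import *
print(pushT(-.137,tilt=20)[0]); print(delta(*pushT(-.137,zc=.15,tilt=20)))
print(R.from_quat(arm.sense()['eef_rot']).inv().apply([0,0,-.105]))
E
```

```text
[ 0.41412506 -0.01404645  0.11171472]
[ 0.      0.0392  0.0374  0.3515  0.0006 -0.0011]
[-4.41338663e-06 -6.76893667e-02  8.02692320e-02]
```

```bash
python3 -m pendant '0 0.01 0.01 0.12 0 0; 0 0.025 0.02 0.24 0 0; 0 0.039 0.037 0.351 0 0; 0 0.039 0.037 0.351 0 0'
python3 - <<'E'
from fit import *
s=arm.sense();print(s['joint_pos'].round(2),delta(*pushT(-.137,tilt=20)))
E
```

```text
t: 22.8
position: [0.4172, -0.015, 0.217]
eef_rot: [0.73, 0.662, 0.114, 0.127]
contact_force: [-0.5, -0.0, 0.7]
finger_gap: -0.0
[-0.36  0.06  2.09  0.14  0.66 -1.93] [ 0.0008 -0.0384  0.098  -0.0052  0.0017 -0.0005]
```

```bash
python3 -m pendant '0 -0.012 0.03 0 0 0; 0 -0.024 0.06 0 0 0; 0 -0.036 0.09 0 0 0; 0 -0.0384 0.098 0 0 0; 0 -0.0384 0.098 0 0 0'
python3 - <<'E'
from fit import *
s=arm.sense();print(s['joint_pos'].round(2),delta(*pushT(-.137,tilt=20)),delta(*pushT(-.06,tilt=20)))
E
```

```text
t: 23.3
position: [0.4118, -0.0137, 0.1117]
eef_rot: [0.73, 0.662, 0.116, 0.127]
contact_force: [0.4, 0.5, 0.6]
finger_gap: 0.0
[-0.36  0.28  2.21  0.28  0.33 -2.09] [-0.0001  0.0023  0.0008 -0.0034 -0.0011 -0.0004] [-0.0001  0.0747  0.0268 -0.0034 -0.0011 -0.0004]
```

```bash
python3 -m pendant '0 0.0075 0.0027 0 0 0; 0 0.015 0.0054 0 0 0; 0 0.0225 0.008 0 0 0; 0 0.03 0.0107 0 0 0; 0 0.0375 0.0134 0 0 0'
python3 -m pendant '0 0.0075 0.0027 0 0 0; 0 0.015 0.0054 0 0 0; 0 0.0225 0.008 0 0 0; 0 0.03 0.0107 0 0 0; 0 0.0375 0.0134 0 0 0'
python3 - <<'E'
from fit import *
s=arm.sense();print(s['joint_pos'].round(2),delta(*pushT(-.06,tilt=20)),delta(*pushT(-.06,tilt=40)),delta(*pushT(-.05,tilt=30)))
f=cam('top');save(f,'t4.png')
for a in arm.place_of('top','drawer_front')[:1]: 
   w=onplane(f,a['at'],.041); print(a['confidence'],Rtill(P[2]).inv().apply(w-[P[0],P[1],0]).round(4))
E
```

```text
t: 23.8
position: [0.4527, -0.0178, 0.1133]
eef_rot: [0.729, 0.662, 0.117, 0.129]
contact_force: [-3.4, -0.2, 2.6]
finger_gap: 0.0001
t: 24.3
position: [0.4921, -0.0217, 0.1131]
eef_rot: [0.729, 0.662, 0.117, 0.128]
contact_force: [-4.7, -1.5, 1.8]
finger_gap: -0.0001
[-0.31  0.41  1.99  0.18  0.41 -1.94] [ 0.0001 -0.0017  0.0008 -0.0003 -0.0001  0.    ] [ 1.000e-04 -2.670e-02  9.100e-03 -3.494e-01 -1.000e-04 -0.000e+00] [ 1.000e-04 -5.200e-03  7.300e-03 -1.749e-01 -1.000e-04 -0.000e+00]
0.68 [-0.0544  0.001   0.041 ]
```

```bash
python3 -m pendant '0 -0.0026 0.0036 -0.087 0 0; 0 -0.0052 0.0073 -0.175 0 0; 0 -0.0052 0.0073 -0.175 0 0'
python3 - <<'E'
from fit import *
s=arm.sense();print(s['joint_pos'].round(2),delta(*pushT(-.045,tilt=40)))
E
```

```text
t: 24.7
position: [0.4885, -0.0211, 0.1041]
eef_rot: [0.715, 0.649, 0.174, 0.192]
contact_force: [-2.9, 3.0, 0.1]
finger_gap: 0.0001
[-0.33  0.41  2.09  0.74  0.17 -2.5 ] [-1.000e-04 -7.200e-03  5.900e-03 -1.738e-01  1.000e-04 -0.000e+00]
```

A 30° lean already keeps the body 10 mm behind the contact, so I stay there and push on.

```bash
python3 -m pendant '0 0.0065 0.00375 0 0 0; 0 0.013 0.0075 0 0 0; 0 0.0195 0.01125 0 0 0; 0 0.026 0.015 0 0 0; 0 0.0312 0.018 0 0 0'
python3 -m pendant '0 0.0017 0.001 0 0 0; 0 0.0035 0.002 0 0 0; 0 0.0035 0.002 0 0 0'
python3 - <<'E'
from fit import *
s=arm.sense();print(s['joint_pos'].round(2),delta(*pushT(-.009,tilt=30)))
f=cam('top')
for a in arm.place_of('top','drawer_front')[:1]: 
   w=onplane(f,a['at'],.041); print(a['confidence'],Rtill(P[2]).inv().apply(w-[P[0],P[1],0]).round(4))
E
```

```text
t: 25.2
position: [0.5237, -0.0243, 0.1033]
eef_rot: [0.716, 0.65, 0.173, 0.19]
contact_force: [-5.6, -1.0, -2.7]
finger_gap: -0.0001
t: 25.5
position: [0.5287, -0.025, 0.1042]
eef_rot: [0.715, 0.649, 0.174, 0.191]
contact_force: [-4.4, -0.7, -2.4]
finger_gap: -0.0002
[-0.31  0.47  1.98  0.53  0.21 -2.27] [-0.0002  0.0017  0.0007 -0.0005 -0.0006  0.0001]
0.54 [-0.014   0.0104  0.041 ]
```

Almost home. I advance in small steps until the force shows the stop.

```bash
python3 -m pendant '0 0.0013 0.0008 0 0 0; 0 0.0026 0.0015 0 0 0; 0 0.0026 0.0015 0 0 0'
python3 -m pendant '0 0.0013 0.0008 0 0 0; 0 0.0026 0.0015 0 0 0; 0 0.0026 0.0015 0 0 0'
```

```text
t: 25.9
position: [0.5316, -0.0254, 0.1044]
eef_rot: [0.715, 0.649, 0.174, 0.191]
contact_force: [-8.1, 0.6, -0.6]
finger_gap: -0.0001
t: 26.2
position: [0.5326, -0.0254, 0.1041]
eef_rot: [0.716, 0.65, 0.173, 0.19]
contact_force: [-34.9, -2.3, 19.1]
finger_gap: 0.0001
```

It hit the hard stop at 35 N. I back off and check that it latched.

```bash
python3 -m pendant '0 -0.008 -0.005 0 0 0; 0 -0.02 -0.012 0 0 0; 0 -0.035 -0.02 0 0 0; 0 -0.06 -0.035 0 0 0; 0 -0.075 -0.043 0 0 0'
python3 -m pendant '0 -0.02 -0.06 0 0 0; 0 0.0 -0.10 0.1 0 0; 0 0.02 -0.14 0.2 0 0; 0 0.02 -0.14 0.2 0 0; 0 0.02 -0.14 0.2 0 0'
python3 - <<'E'
from fit import *
s=arm.sense();print(s['position'],s['joint_pos'].round(2),s['contact_force'])
f=cam('wrist');save(f,'w10.png',s=1.25)
for c in('top','scene','wrist'):
  f=cam(c)
  for a in arm.place_of(c,'drawer_front')[:1]: 
    w=onplane(f,a['at'],.041); print(c,a['confidence'],Rtill(P[2]).inv().apply(w-[P[0],P[1],0]).round(4))
E
```

```text
t: 26.7
position: [0.4485, -0.0179, 0.1051]
eef_rot: [0.715, 0.649, 0.174, 0.193]
contact_force: [0.4, 0.7, 0.2]
finger_gap: 0.0001
t: 27.2
position: [0.3981, -0.0136, 0.2407]
eef_rot: [0.731, 0.662, 0.109, 0.124]
contact_force: [1.1, -0.1, -0.5]
finger_gap: -0.0001
[ 0.39809766 -0.01360677  0.24073296] [-0.37 -0.02  2.1   0.12  0.75 -1.92] [ 1.05412091 -0.05850392 -0.45643729]
top 0.77 [-0.0206  0.0139  0.041 ]
```

View pics/w10.png

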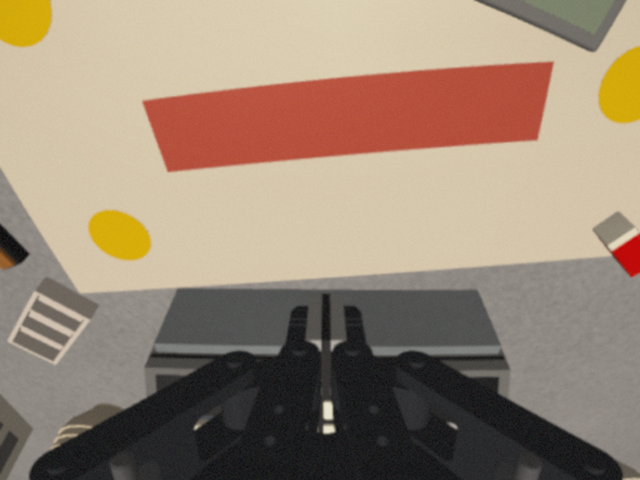

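The plate sits tight under the lip at (150–505,350). For the last picture I take the top view for the dial and drawer, with the shut position projected as a numeric check.

```bash
python3 - <<'E'
from fit import *
f=cam('wrist')
for d in(0,.01): print('plate bottom edge, drawer',d,(proj(f,T(P,[(-.012-d,.154,.005),(-.012-d,-.154,.005)]))*1.25).round(1).tolist(),'top',(proj(f,T(P,[(-.012-d,.154,.077),(-.012-d,-.154,.077)]))*1.25).round(1).tolist())
print('lip top',(proj(f,T(P,[(0,.16,.092),(0,-.16,.092)]))*1.25).round(1).tolist())
g=cam('top'); save(g,'t5.png',crop=(220,65,380,235),s=3.5)
for t,z in [('sauce_dish',0),('stamp',0),('pen_cup',0),('tea_cup',.176)]:
  a=arm.place_of('top',t); print(t,[onplane(g,b['at'],z).round(3).tolist() for b in a[:2]])
E
```

```text
plate bottom edge, drawer 0 [[477.5, 297.8], [175.1, 298.2]] top [[502.6, 356.6], [150.5, 357.1]]
plate bottom edge, drawer 0.01 [[479.9, 290.7], [172.7, 291.1]] top [[505.9, 349.4], [147.2, 350.0]]
lip top [[511.2, 379.1], [141.9, 379.6]]
sauce_dish [[0.609, -0.348, 0.0]]
stamp [[0.481, -0.348, 0.0]]
pen_cup [[0.63, 0.494, 0.0]]
tea_cup [[0.755, -0.067, 0.176]]
```

View pics/t5.png

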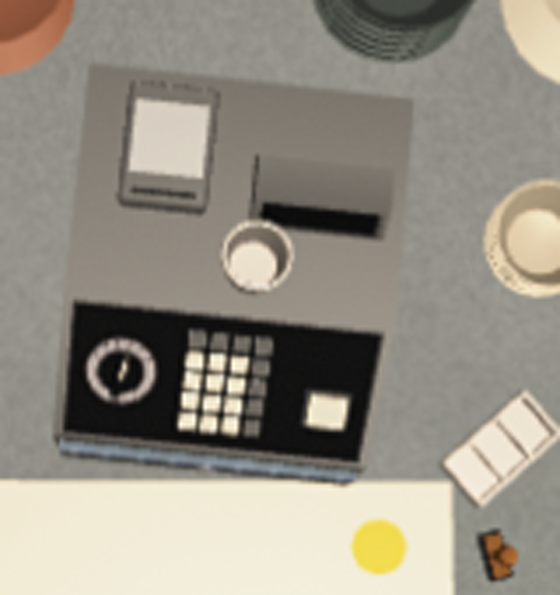

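Dial on the fourth dot (third click), and the drawer strip looks as it did at the start. To be sure, I compare the first top frame with the present one pixel by pixel.

```bash
python3 - <<'E'
from fit import *
a=cv2.imread('pics/top0.png').astype(float); g=cam('top'); save(g,'t6.png',s=1.5); b=cv2.imread('pics/t6.png').astype(float)
def sh(n,x0,y0,x1,y1):
    A,B=[cv2.cvtColor(k[y0:y1,x0:x1].astype(np.uint8),cv2.COLOR_BGR2GRAY).astype(np.float32) for k in(a,b)]
    (dx,dy),r=cv2.phaseCorrelate(A,B,cv2.createHanningWindow((x1-x0,y1-y0),cv2.CV_32F)); print(n,'shift px',round(dx/1.5,2),round(dy/1.5,2),'resp',round(r,2),'mean diff',np.abs(A-B).mean().round(1))
sh('front strip',350,280,490,310); sh('front strip left',350,280,420,310); sh('till rear',380,130,500,230); sh('dish',515,260,575,320); sh('stamp',525,315,560,355); sh('pen',180,255,230,300); sh('tea',420,185,460,230)
# column profile across front strip
for x in(400,440,470): print([int(v) for v in a[284:308:2,x].mean(1)],[int(v) for v in b[284:308:2,x].mean(1)])
E
```

```text
front strip shift px -0.01 -0.06 resp 0.97 mean diff 3.0
front strip left shift px -0.02 -0.07 resp 0.99 mean diff 3.3
till rear shift px -0.02 0.02 resp 0.98 mean diff 1.5
dish shift px 0.07 0.03 resp 1.0 mean diff 1.6
stamp shift px -0.02 -0.05 resp 1.03 mean diff 3.9
pen shift px 0.0 0.32 resp 0.99 mean diff 0.9
tea shift px 0.0 0.35 resp 1.01 mean diff 1.6
[15, 45, 88, 81, 123, 115, 75, 122, 137, 149, 211, 227] [16, 46, 91, 83, 128, 119, 78, 125, 142, 154, 216, 230]
[54, 18, 14, 38, 104, 89, 128, 124, 73, 138, 216, 227] [56, 18, 13, 40, 106, 93, 132, 128, 76, 143, 220, 231]
[11, 16, 16, 16, 15, 86, 100, 90, 130, 98, 136, 227] [13, 17, 17, 16, 14, 89, 103, 93, 134, 102, 141, 230]
```

The front strip matches the initial shut picture to within 0.1 px, so the drawer is latched at 0. The bystanders haven't moved and nothing is touching. Handing in.

```bash
python3 -c "
from station import arm
print(arm.sense()['contact_force'],arm.sense()['t']);print(arm.finish_job())"
```

```text
[ 0.58203442 -0.74957048  0.04064022] 27.9
the job is handed in; nothing more can be done
None
```

I set the dial from place 0 to the third click, pressed the drawer key so the drawer popped, and laid the clear coin tube in the wide bay. I then let go and pushed the drawer home. The job was handed in at about 28 s; no verdict is reported.

**Last checks:**
- **Tube:** before closing, the wrist picture showed it flat, about 2 mm from the bay centre. With the drawer shut it can't be seen, so I could not check it again after the push.
- **Dial:** the last top picture shows the bar on the fourth of six dots, which is the third click.
- **Drawer:** the push ended at a hard stop at about 35 N. Afterwards the drawer front matched its starting picture to within 0.1 px, so it is latched.
- **Bystanders:** the four shifted at most about 0.35 px (roughly 1 mm) in the top picture.
- **Arm:** it stands clear and the force reading is only noise.

**Disagreements:**
- After the push, the projected wrist-view edges sat 7 to 8 px off. Read alone, they suggested the drawer was about 10 mm out.
- The network's drawer_front point was also about 8 mm out.
- I trusted the direct picture comparison over both, since the wrist calibration is good to only a few millimetres.
- The first key press stopped short and had to be taken a few millimetres deeper.

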